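# Put away the small clay stamps and cutters

### The arm

A 6-joint arm with a two-finger parallel gripper is mounted at the origin on the work surface. World frame = base frame: x ahead of the robot, y to its left, z up, the work surface at z = 0. Lengths are in m, angles in degrees, forces in N, time in s.
With the tool pointing down it reaches from about 0.25 to 0.725 m from the base axis. Payload 9.7 kg.
Tool frame: the origin (TCP) lies at the very end of the fingers, on their centre line; the grasp point (between the pads) lies 19 mm behind it; x points along the fingers, z is the direction in which the jaws open and shut, and the axes are right-handed (so a half turn about x gives the same grasp; the last joint's range is limited). The gripper opens to 85 mm and grips with 20 to 120 N. Pads are 22 mm wide; open, the fingers measure 114 mm over their backs; the gripper's body (76 mm by 85 mm) begins 54 mm behind the grasp point. The pads swing forward as they close: fully open they stand 13 mm farther back than shut.
Start: joints at [-72.708, 4.979, 10.078, 95.1, 0, 90], TCP at [0.163, -0.525, 0.231] pointing down, gripper open.
Joint ranges: [-179.16, 179.16], [-48.56, 103.87], [-65.8, 70.77], [-126.05, 130.52], [-82.76, 87.17], [-180, 180]. Speed limits (degrees/s): [127.2, 127.2, 147.25, 180, 180, 180].

### API

Orientations are given as [roll, pitch, yaw] about the fixed x, y, z axes, in that order (R = Rz(yaw) Ry(pitch) Rx(roll)).
In Python, from workcell import sensors, vision, job_done gives the robot as it stands.
- The arm moves only by the tool carry_out, never from a script. Its argument "increments" is a list of rows, each a list of 7 numbers: the turn, a rotation vector about the tool's x, y, z in degrees, then the shift along the tool's x, y, z in mm, then the opening in per cent of the stroke, from 0 (shut) to 100 (fully open). A call has 1 to 12 rows; each row shifts and turns the commanded pose from where the row before left it, along the tool's axes as they then stand; what a row does not reach is not made up. A row lasts 1/8 s, in which the tool goes at most 62.5 mm and 10.7 degrees, less where a joint would pass 70% of its speed; a pose out of reach is approached as far as the arm can. A call is refused whole if a number of a shift passes 62.5 or a number of a turn 10.7, either way. A call with a gripper value outside its range is refused whole. The fingers move at their own pace and stop on an object; "squeeze" is the grip in N (left out, the last holds). Time passes only in rows, so rows that do not move let the fingers close. It gives the time, the measured TCP pose, the force and the opening at its end, in the units of the state.
- sensors.get_obs(): the state, without advancing time (a new reading comes with each control period).
- vision.camera(name): name is "scene" or "top" or "wrist"; returns the picture (420x560x3 uint8, red, green, blue); there is no depth.
- vision.calibration(name): a dict with "camera_matrix" (3x3 intrinsics, pixels), "dist" ([k1, k2, p1, p2, k3] as OpenCV has them; the pictures are not rectified), "extrinsics" (4x4, takes a point from world to camera coordinates); the wrist camera has in their place "mount" (4x4, takes a point from camera to tool coordinates, whose origin is the TCP and whose axes are the tool frame's). Camera axes: x right, y up, looking along -z (the intrinsics and any distortion apply to the point x, -y, -z); pixel columns grow to the right and rows downward; lengths in m; the calibration is good to about 2 mm. A picture is of the moment at which its call begins: read the wrist's pose just before it. calibration takes no time and is no camera call.
- job_done(): hands the job in, once; it reports no verdict.
The state is a dict: "time": time; "q": joint angles; "qd": joint speeds; "joint_efforts": joint torques, N m; "ee_pos": TCP position; "tcp_rot": TCP orientation; "wrist_force": force on the tool from outside, world axes, zero at the start; "torque": the same for the moment, N m; "opening": finger opening in m.
Only numpy, scipy, OpenCV 4.12 (cv2) and the standard library are available. Lean on these libraries where they do the work, as an engineer would, in place of code of your own. Each camera call takes 0.05 s, during which the arm holds its last target.

### The job

Put the small clay tools away in the wooden tool case: press the brass catch so that the drawer springs out, then stand the small round cutter in the drawer's left compartment and the small square cutter in its right one (left and right as the robot sees them), and stand the small round stamp in the round dish and the small square stamp in the square dish on top of the case. Leave the large stamp and the large cutter where they are, and leave the drawer fully open so that the cutters can dry.

Things in the scene. Friction and masses are not known exactly. Their poses are not given: they have to be found in the camera images.
- round_stamp: small wooden clay stamp with a round base 34 mm in diameter. It stands on its base; on top of the 14 mm thick base is a turned neck and a round knob 26 mm in diameter, 32 to 46 mm above the table, total height 50 mm, about 60 g. Origin: centre of the underside, z up.
- square_stamp: small wooden clay stamp with a square base 34 x 34 mm (sides along its x and y). It stands on its base; on top of the 14 mm thick base is a turned neck and a round knob 26 mm in diameter, 32 to 46 mm above the table, total height 50 mm, about 60 g. Origin: centre of the underside, z up.
- large_stamp: look-alike that is to stay where it is: large wooden clay stamp with a square base 54 x 54 mm. Same knob and height as the small ones. Origin: centre of the underside.
- round_cutter: small round clay cutter: open steel ring 40 mm outside diameter, 2.5 mm wall, 36 mm high, standing on the table, about 50 g. Origin: centre of its lower edge plane, z up.
- square_cutter: small square clay cutter: open steel frame 40 x 40 mm outside (sides along its x and y), 2.5 mm wall, 36 mm high, about 50 g. Origin: centre of its lower edge plane, z up.
- large_cutter: look-alike that is to stay where it is: large round steel clay cutter, ring 62 mm in diameter, 36 mm high. Origin: centre of its lower edge plane.
- round_dish: shallow round wooden dish on the top of the tool case, for the small round stamp: 62 mm outside and 54 mm inside diameter, 16 mm high, floor 4 mm thick. Origin: centre of its underside (52 mm above the table). It is fixed to the case and shares its yaw. The two dishes may swap places.
- square_dish: shallow square wooden dish on the top of the tool case, for the small square stamp: 62 mm outside and 54 mm inside, 16 mm high, floor 4 mm thick. Origin: centre of its underside (52 mm above the table). It is fixed to the case, sides parallel to it.
- catch_top (a point): top centre of the brass push catch, 22 mm across, 66 mm above the table, on the fixed case (140 mm deep, 190 wide, top 52 mm high), 25 mm behind its front face, mid-width. Pushed down 5 to 7 mm (4 to 5 N) it frees the drawer; let go, it springs back up. x: case front to back; y: left as the robot sees it. Axes as the case.
- drawer_front (a point): mid top edge of the 8 mm drawer front, 44 mm above the table; moves with the drawer; axes as the case. Shut: 29 mm before (-x) the catch; freed, it springs out 95 mm in about 1 s. Then open from 4 to 99 mm behind (+x) this point. Floor 35 mm below it. Divider mid-width; compartments 80 mm wide, centred 41 mm left (+y) and right (-y). Divider and sides 6 mm above the floor: close fingers along y.

How it is judged:
By the outcome, as a careful person would: the job done as asked, in the order asked, and still so for the second after the job is handed in, with the robot touching nothing.
It also fails if it takes over 115 s, if anything falls off the work surface, if the arm or the gripper's body presses on something with over 40 N, if the wrist force passes 120 N, or if a joint passes its speed limit or range.

## Working session

There is one attempt and no reset: what is moved stays moved. The work goes in short steps, Python scripts to look and compute and a tool call to move; the robot and the scene stay as the last step left them, time stands still between calls to the robot, and variables do not carry over. Pictures are saved under pics/ and viewed, and the job is handed in when it is done.

Besides the shell and the picture viewer there is one more tool, called after ">>>" as name([rows], argument=value, ...), one row to a line, values as JSON. carry_out: Moves the arm, as the interface text tells. Its arguments: {"type":"object","properties":{"increments":{"type":"array"},"squeeze":{"type":"number"}},"required":["increments"]}

```bash
ls; mkdir -p pics; python3 - <<'E'
from workcell import sensors, vision
import cv2
print(sensors.get_obs())
for n in ("scene","top"):
    im=vision.camera(n); cv2.imwrite(f"pics/{n}0.png",im[:,:,::-1])
    c=vision.calibration(n); print(n,c)
print(vision.calibration("wrist"))
E
```

```text
pics
{'time': 0.0, 'q': array([-7.27095351e+01,  5.01210108e+00,  1.00330197e+01,  9.50995891e+01,
        3.28026200e-04,  9.00000506e+01]), 'qd': array([-0.04440087, -0.11522277,  0.04803566,  0.01518656,  0.03359989,
       -0.04088457]), 'joint_efforts': array([ 1.18870415e-03, -5.20388389e+01,  4.64804435e+01,  1.62467931e-02,
        1.21771741e-04,  1.71078443e-05]), 'ee_pos': array([ 0.16339987, -0.52491876,  0.23056062]), 'tcp_rot': array([179.76115005,  89.92132893, 107.05156421]), 'wrist_force': array([-0.78916639, -0.33320046, -0.24127306]), 'torque': array([ 0.08171953, -0.03877041, -0.01354881]), 'opening': 0.08522591488337566}
scene {'camera_matrix': array([[533.28058491,   0.        , 277.48160399],
       [  0.        , 533.28058491, 209.26659109],
       [  0.        ,   0.        ,   1.        ]]), 'dist': array([0.0676281, 0.       , 0.       , 0.       , 0.       ]), 'extrinsics': array([[-0.53516759,  0.84473385,  0.00451356,  0.30806311],
       [-0.56331765, -0.36085232,  0.74327574,  0.26347262],
       [ 0.62949891,  0.39523452,  0.66896995, -1.73799785],
  
[... 480 characters left out ...]
961,  0.98586994, -1.0317404 ],
       [ 0.        ,  0.        ,  0.        ,  1.        ]])}
{'camera_matrix': array([[347.26328692,   0.        , 275.46921059],
       [  0.        , 347.26328692, 209.01621364],
       [  0.        ,   0.        ,   1.        ]]), 'dist': array([-0.05853114,  0.        ,  0.        ,  0.        ,  0.        ]), 'mount': array([[-9.59898686e-04,  2.62441470e-01, -9.64947436e-01,
        -1.42769200e-01],
       [-6.82140271e-04,  9.64947484e-01,  2.62442162e-01,
         6.52106908e-02],
       [ 9.99999307e-01,  9.10147392e-04, -7.47229926e-04,
         3.40085108e-04],
       [ 0.00000000e+00,  0.00000000e+00,  0.00000000e+00,
         1.00000000e+00]])}
```

View pics/top0.png

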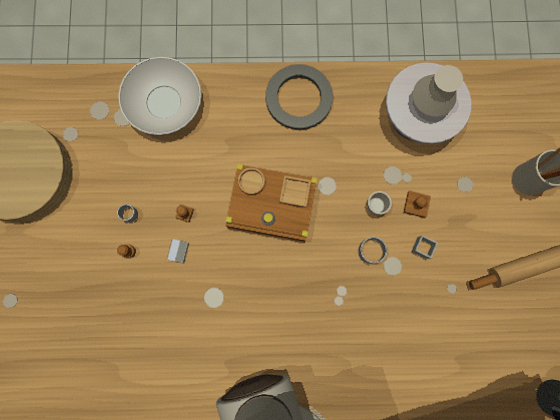

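View pics/scene0.png

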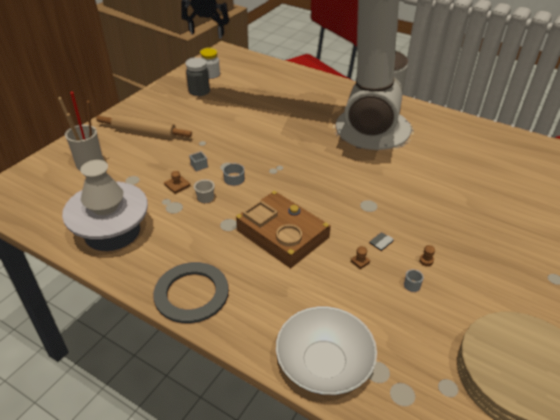

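```bash
python3 - <<'E'
import cv2
im=cv2.imread("pics/top0.png")
a=cv2.resize(im[185:275,100:200],None,fx=6,fy=6,interpolation=cv2.INTER_CUBIC)
b=cv2.resize(im[185:275,350:450],None,fx=6,fy=6,interpolation=cv2.INTER_CUBIC)
c=cv2.resize(im[155:250,215:330],None,fx=6,fy=6,interpolation=cv2.INTER_CUBIC)
for n,x in zip("abc",(a,b,c)): cv2.imwrite(f"pics/z{n}.png",x)
E
```

```text
(no output)
```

View pics/za.png

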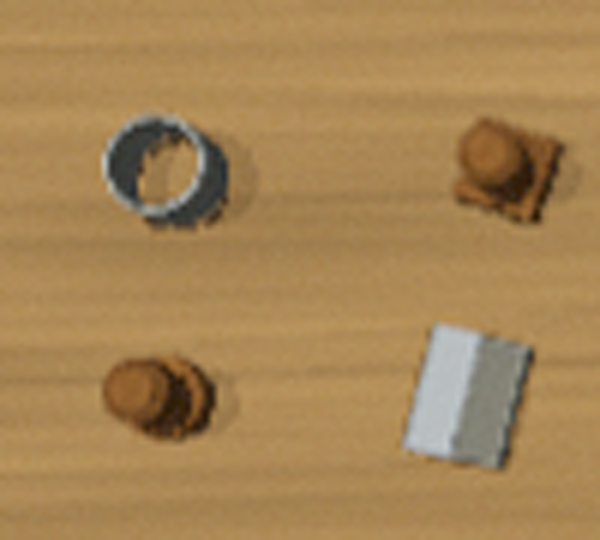

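View pics/zb.png

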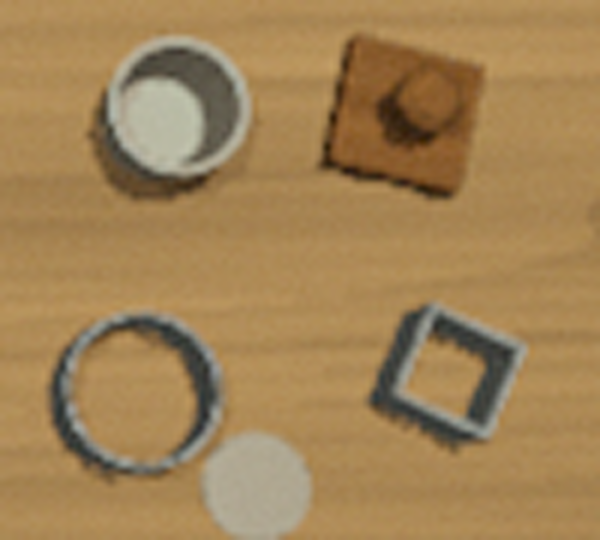

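View pics/zc.png

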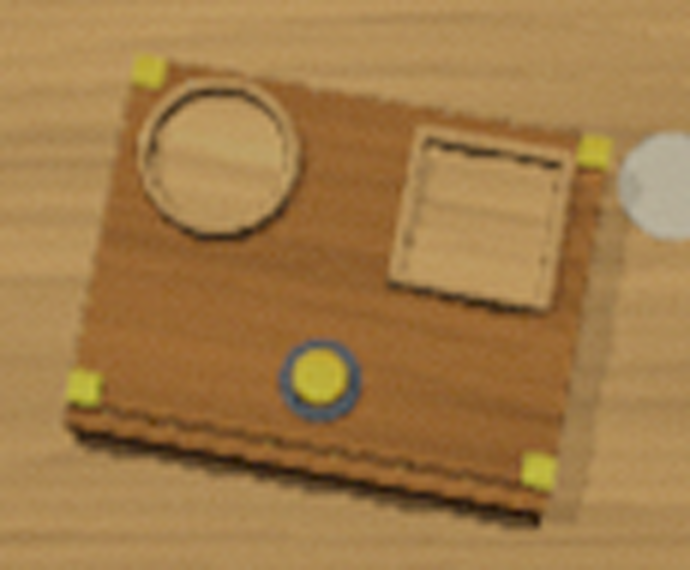

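```bash
cat > h.py <<'E'
import numpy as np, cv2
from scipy.spatial.transform import Rotation as Rot
from workcell import sensors, vision
def R_of(rpy): return Rot.from_euler('xyz',rpy,degrees=True).as_matrix()
def state():
    o=sensors.get_obs(); return np.array(o['ee_pos']),R_of(o['tcp_rot']),o
def ray(name,uv,pose=None):
    c=vision.calibration(name); uv=np.array(uv,float).reshape(-1,1,2)
    n=cv2.undistortPoints(uv,c['camera_matrix'],c['dist']).reshape(-1,2)
    d=np.c_[n[:,0],-n[:,1],-np.ones(len(n))]
    if name=='wrist':
        p,R=pose; M=c['mount']; A=R@M[:3,:3]; o=p+R@M[:3,3]
    else:
        E=c['extrinsics']; A=E[:3,:3].T; o=-A@E[:3,3]
    return o,d@A.T
def onz(name,uv,z,pose=None):
    o,d=ray(name,uv,pose); return o+d*((z-o[2])/d[:,2])[:,None]
def pix(name,P,pose=None):
    c=vision.calibration(name); P=np.atleast_2d(P)
    if name=='wrist':
        p,R=pose; M=c['mount']; A=R@M[:3,:3]; o=p+R@M[:3,3]; X=(P-o)@A
    else: E=c['extrinsics']; X=P@E[:3,:3].T+E[:3,3]
    X=X*[1,-1,-1]
    return cv2.projectPoints(X,np.zeros(3),np.zeros(3),c['camera_matrix'],c['dist'])[0].reshape(-1,2)
def tri(uv1,n1,uv2,n2):
    o,d=ray(n1,uv1); o2,d2=ray(n2,uv2); d=d[0]/np.linalg.norm(d); d2=d2[0]/np.linalg.norm(d2)
    s=np.linalg.lstsq(np.c_[d,-d2],o2-o,rcond=None)[0]; a=o+s[0]*d; b=o2+s[1]*d2
    return (a+b)/2,np.linalg.norm(a-b)
def plan(target,jaw_deg):
    """jaw_deg: world direction of tool z (jaw axis), mod 180. prints turn about tool x to do, then shift in tool axes after turn"""
    p,R,o=state()
    z=R[:,2]; cur=np.degrees(np.arctan2(z[1],z[0]))
    best=(jaw_deg-cur+90)%180-90
    # rotating about tool x (down) by +a turns world yaw by -a
    Rx=np.array([0,0,-1.]); zz=np.array([np.cos(np.radians(jaw_deg)),np.sin(np.radians(jaw_deg)),0])
    if abs(((jaw_deg-cur)%360+180)%360-180)>90: zz=-zz
    y=np.cross(zz,Rx); Rt=np.c_[Rx,y,zz]
    dR=Rot.from_matrix(R.T@Rt).as_rotvec(degrees=True)
    sh=Rt.T@(np.array(target)-p)*1000
    print('jaw now %.1f q6 %.1f q1 %.1f'%(cur,o['q'][5],o['q'][0]),'turn',dR.round(1),'then shift mm',sh.round(1),'pos',p.round(4),'F',o['wrist_force'].round(1),'open',round(o['opening'],4),'t',o['time'])
E
python3 - <<'E'
from h import *
def z2p(z,ox,oy): return (np.array(z,float)+.5)/6-.5+[ox,oy]
for n,z,h,off in [("rcut",(155,165),.036,(100,185)),("rst knob",(137,392),.041,(100,185)),("rst base",(183,397),.014,(100,185)),("sst knob",(495,155),.041,(100,185)),
 ("scut",(460,371),.036,(350,185)),("scutA",(432,305),.036,(350,185)),("B",(525,347),.036,(350,185)),("C",(487,438),.036,(350,185)),("D",(395,393),.036,(350,185)),
 ("catch",(320,376),.066,(215,155)),("m1",(149,71),.052,(215,155)),("m2",(596,152),.052,(215,155)),("m3",(85,387),.052,(215,155)),("m4",(540,470),.052,(215,155)),
 ("rdish",(219,158),.068,(215,155)),("sdish",(483,218),.068,(215,155)),("lst knob",(430,103),.041,(350,185)),("lcut",(140,393),.036,(350,185)),("cup",(178,108),.05,(350,185)),("block",(468,398),.02,(100,185)),
 ("sstA",(562,145),.014,(100,185)),("sstB",(535,222),.014,(100,185)),("sstC",(457,195),.014,(100,185))]:
    print(n,onz('top',z2p(z,*off),h)[0].round(4), np.linalg.norm(onz('top',z2p(z,*off),h)[0][:2]).round(3))
plan([0.3,0,.2],90)
E
```

```text
rcut [0.5543 0.3547 0.036 ] 0.658
rst knob [0.4652 0.3566 0.041 ] 0.586
rst base [0.4654 0.3472 0.014 ] 0.581
sst knob [0.5555 0.2217 0.041 ] 0.598
scut [ 0.4632 -0.347   0.036 ] 0.579
scutA [ 0.4891 -0.3379  0.036 ] 0.594
B [ 0.4722 -0.3729  0.036 ] 0.602
C [ 0.4371 -0.3556  0.036 ] 0.563
D [ 0.455  -0.3211  0.036 ] 0.557
catch [0.5325 0.021  0.066 ] 0.533
m1 [0.657  0.0867 0.052 ] 0.663
m2 [ 0.622  -0.0881  0.052 ] 0.628
m3 [0.5317 0.1117 0.052 ] 0.543
m4 [ 0.497  -0.0629  0.052 ] 0.501
rdish [0.6177 0.0588 0.068 ] 0.621
sdish [ 0.5927 -0.0424  0.068 ] 0.594
lst knob [ 0.5683 -0.3409  0.041 ] 0.663
lcut [ 0.4564 -0.2221  0.036 ] 0.508
cup [ 0.5661 -0.2395  0.05  ] 0.615
block [0.4627 0.2345 0.02  ] 0.519
sstA [0.5639 0.2003 0.014 ] 0.598
sstB [0.5329 0.2105 0.014 ] 0.573
sstC [0.5443 0.2417 0.014 ] 0.596
jaw now -72.7 q6 90.0 q1 -72.7 turn [17.3 -0.1  0. ] then shift mm [  30.6  136.6 -524.9] pos [ 0.1634 -0.5249  0.2306] F [-0.4  0.1  0.2] open 0.0852 t 0.1
```

>>> carry_out([
  [10,0,0,0,0,0,0],
  [10,0,0,0,0,0,0],
  [8.5,0,0,0,0,0,0],
], squeeze=30)

```text
time: 0.48
ee_pos: [0.1634, -0.525, 0.2309]
tcp_rot: [-152.8, 90.0, 105.7]
wrist_force: [0.4, -0.4, -0.8]
opening: 0.0323
```

```bash
python3 - <<'E'
from h import *
plan([0.5325,0.021,0.20],78.8)
E
```

```text
jaw now -101.5 q6 118.8 q1 -72.7 turn [-0.3 -0.   0. ] then shift mm [  30.9  256.  -607.3] pos [ 0.1634 -0.525   0.2309] F [ 0.4 -0.4 -0.8] open 0.0323 t 0.475
```

>>> carry_out([
  [-10.6,0,0,0,0,0,0],
  [-10.6,0,0,0,0,0,0],
  [-10.6,0,0,0,0,0,0],
  [-10.6,0,0,0,0,0,0],
  [-10.6,0,0,0,0,0,0],
  [-10.6,0,0,0,0,0,0],
  [-10.6,0,0,0,0,0,0],
  [-10.6,0,0,0,0,0,0],
  [-10.6,0,0,0,0,0,0],
  [-10.6,0,0,0,0,0,0],
  [-10.6,0,0,0,0,0,0],
  [-10.6,0,0,0,0,0,0],
])

```text
time: 1.98
ee_pos: [0.1634, -0.525, 0.2309]
tcp_rot: [81.0, 90.0, 107.3]
wrist_force: [0.1, 1.0, -0.5]
opening: 0.0
```

>>> carry_out([
  [-10.6,0,0,0,0,0,0],
  [-10.6,0,0,0,0,0,0],
  [-10.6,0,0,0,0,0,0],
  [-10.6,0,0,0,0,0,0],
  [-10.4,0,0,0,0,0,0],
  [0,0,0,0,-23,55,0],
  [0,0,0,0,-23,55,0],
  [0,0,0,0,-23,55,0],
  [0,0,0,0,-23,55,0],
  [0,0,0,0,-23,55,0],
  [0,0,0,0,-23,55,0],
  [0,0,0,0,-23,55,0],
])

```text
time: 3.48
ee_pos: [0.3969, -0.177, 0.2312]
tcp_rot: [-133.4, 90.0, -54.6]
wrist_force: [1.0, -0.6, -0.2]
opening: -0.0003
```

```bash
python3 - <<'E'
from h import *
plan([0.5325,0.021,0.20],78.8)
E
```

```text
jaw now 78.8 q6 -12.8 q1 -24.0 turn [-0. -0.  0.] then shift mm [ 31.2 -94.6 220.6] pos [ 0.3969 -0.177   0.2312] F [ 1.  -0.6 -0.2] open -0.0003 t 3.475
```

>>> carry_out([
  [0,0,0,0,-24,55,0],
  [0,0,0,0,-24,55,0],
  [0,0,0,0,-24,55,0],
  [0,0,0,0,-22.6,55.6,0],
  [0,0,0,31,0,0,0],
  [0,0,0,0,0,0,0],
  [0,0,0,0,0,0,0],
])

```text
time: 4.35
ee_pos: [0.5317, 0.0188, 0.2011]
tcp_rot: [-86.2, 90.0, -7.5]
wrist_force: [-0.1, -0.1, -0.7]
opening: -0.0001
```

```bash
python3 - <<'E'
from h import *
plan([0.5325,0.021,0.20],78.8)
p,R,o=state()
im=vision.camera('wrist'); cv2.imwrite('pics/w1.png',im[:,:,::-1])
E
```

```text
jaw now 78.8 q6 13.3 q1 2.0 turn [-0.  0.  0.] then shift mm [ 1.1 -0.3  2.4] pos [0.5317 0.0188 0.2011] F [-0.1 -0.1 -0.7] open -0.0001 t 4.35
```

View pics/w1.png

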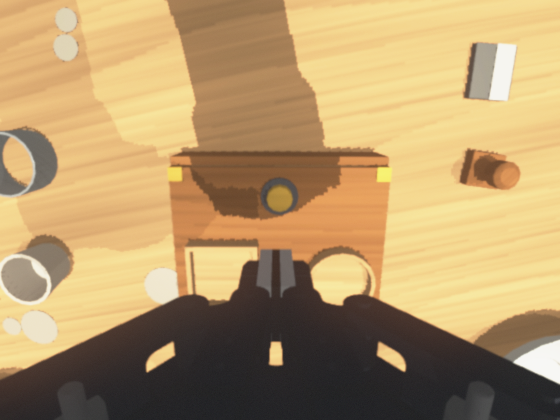

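```bash
python3 - <<'E'
from h import *
p,R,o=state()
for n,uv,z in [('catch',(279.5,198.5),.066),('mR',(175.5,174),.052),('mL',(384.5,174),.052),('sst knob',(507,174),.041),('rdish L rim',(341,0),.068)]:
    print(n,onz('wrist',[uv],z,(p,R))[0].round(4))
plan([0.5325,0.021,0.20],78.8)
E
```

```text
catch [0.5322 0.0208 0.066 ]
mR [ 0.497  -0.0626  0.052 ]
mL [0.532  0.1125 0.052 ]
sst knob [0.5559 0.2265 0.041 ]
rdish L rim [0.3955 0.0931 0.068 ]
jaw now 78.7 q6 13.3 q1 2.0 turn [-0.1  0.   0.1] then shift mm [ 1.6 -0.1  2.4] pos [0.5319 0.0186 0.2016] F [0.2 0.6 0.3] open -0.0002 t 4.4
```

>>> carry_out([
  [0,0,0,40,0,2.3,0],
  [0,0,0,40,0,0,0],
  [0,0,0,40,0,0,0],
  [0,0,0,9,0,0,0],
  [0,0,0,0,0,0,0],
  [0,0,0,0,0,0,0],
])

```text
time: 5.15
ee_pos: [0.5335, 0.0214, 0.0735]
tcp_rot: [-76.1, 89.8, 2.7]
wrist_force: [0.8, 0.6, -0.1]
opening: 0.0001
```

>>> carry_out([
  [0,0,0,2,0,0,0],
  [0,0,0,2,0,0,0],
  [0,0,0,2,0,0,0],
  [0,0,0,2,0,0,0],
  [0,0,0,1,0,0,0],
  [0,0,0,0,0,0,0],
])

```text
time: 5.9
ee_pos: [0.5325, 0.0215, 0.0624]
tcp_rot: [-71.8, 90.0, 7.0]
wrist_force: [-0.1, -0.2, 2.8]
opening: -0.0002
```

>>> carry_out([
  [0,0,0,1.5,0,0,0],
  [0,0,0,1.5,0,0,0],
  [0,0,0,0,0,0,0],
])

```text
time: 6.28
ee_pos: [0.5325, 0.0215, 0.0593]
tcp_rot: [-68.5, 90.0, 10.3]
wrist_force: [0.8, 0.6, 4.5]
opening: 0.0002
```

```bash
python3 - <<'E'
from h import *
im=vision.camera('top'); cv2.imwrite('pics/t1.png',cv2.resize(im[140:280,190:350,::-1],None,fx=4,fy=4))
plan([0.5325,0.021,0.20],78.8)
E
```

```text
jaw now 78.8 q6 13.5 q1 2.3 turn [-0.  0.  0.] then shift mm [-1.407e+02 -1.000e-01 -5.000e-01] pos [0.5325 0.0215 0.0593] F [-0.1  0.8  3.7] open 0.0001 t 6.325
```

View pics/t1.png

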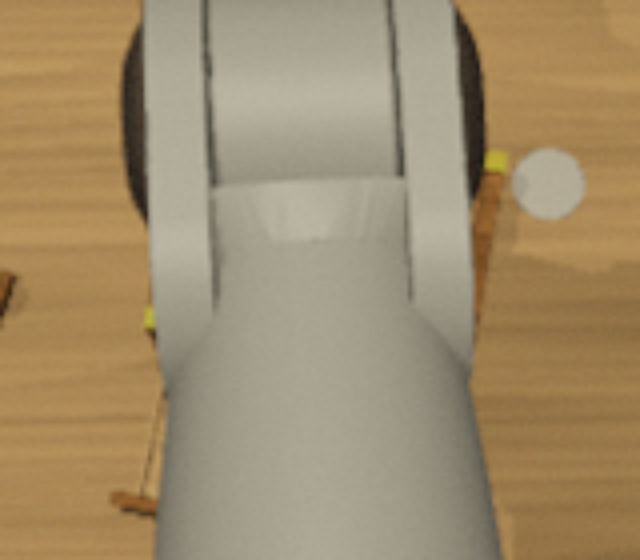

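>>> carry_out([
  [0,0,0,-20,0,0,0],
  [0,0,0,-45,0,0,0],
  [0,0,0,-50,20,0,40],
  [0,0,0,-50,30,0,70],
  [0,0,0,0,0,0,70],
  [0,0,0,0,0,0,70],
  [0,0,0,0,0,0,70],
])

```text
time: 7.2
ee_pos: [0.4831, 0.0311, 0.2226]
tcp_rot: [107.0, 89.8, -174.2]
wrist_force: [-0.2, -0.1, 0.3]
opening: 0.0598
```

```bash
python3 - <<'E'
from h import *
p,R,o=state()
im=vision.camera('wrist'); cv2.imwrite('pics/w2.png',im[:,:,::-1])
plan([0.5544,0.355,0.20],54)
np.savez('w2.npz',p=p,R=R)
E
```

```text
jaw now 78.8 q6 14.9 q1 3.7 turn [24.8 -0.1 -0.1] then shift mm [ 22.6 132.7 304. ] pos [0.4831 0.0311 0.2226] F [-0.2  0.8  0.3] open 0.0596 t 7.25
```

View pics/w2.png

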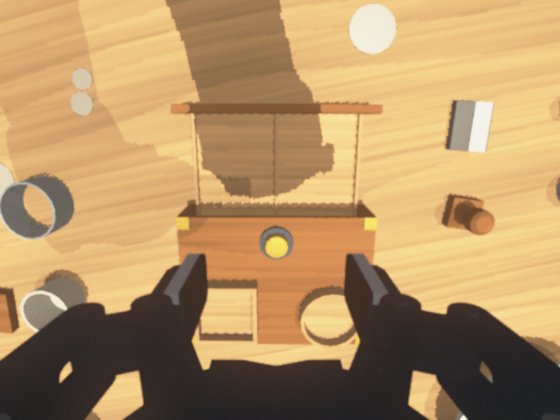

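```bash
python3 - <<'E'
from h import *
d=np.load('w2.npz'); P=(d['p'],d['R'])
for n,uv,z in [('frontL',(382,108),.044),('frontR',(172,108),.044),('catch',(277,246),.066),('divnear',(275,114),.015),('divfar',(275,205),.015),('sideL',(358,160),.015),('sideR',(197,160),.015)]:
    print(n,onz('wrist',[uv],z,P)[0].round(4))
plan([0.5544,0.355,0.20],78.8)
E
```

```text
frontL [0.4288 0.138  0.044 ]
frontR [ 0.3921 -0.0469  0.044 ]
catch [0.5313 0.0216 0.066 ]
divnear [0.4155 0.0427 0.015 ]
divfar [0.5056 0.0247 0.015 ]
sideL [0.4759 0.1162 0.015 ]
sideR [ 0.4441 -0.0435  0.015 ]
jaw now 78.8 q6 14.9 q1 3.7 turn [-0.  -0.  -0.2] then shift mm [ 22.6  -7.  331.6] pos [0.4831 0.0311 0.2226] F [-0.2  0.8  0.3] open 0.0596 t 7.25
```

>>> carry_out([
  [0,0,0,0,0,55,70],
  [0,0,0,0,0,55,70],
  [0,0,0,0,0,55,70],
  [0,0,0,0,0,55,70],
  [0,0,0,0,-3.5,55,70],
  [0,0,0,22.6,-3.5,56.6,70],
  [0,0,0,0,0,0,70],
  [0,0,0,0,0,0,70],
  [0,0,0,0,0,0,70],
])

```text
time: 8.38
ee_pos: [0.5548, 0.354, 0.2026]
tcp_rot: [-52.9, 89.9, 25.8]
wrist_force: [0.0, 0.2, 0.3]
opening: 0.0599
```

```bash
python3 - <<'E'
from h import *
p,R,o=state()
im=vision.camera('wrist'); cv2.imwrite('pics/w3.png',im[:,:,::-1])
plan([0.5544,0.355,0.20],78.8)
np.savez('w3.npz',p=p,R=R)
print(pix('wrist',[[0.5544,0.355,.036]],(p,R)))
E
```

```text
jaw now 78.7 q6 43.8 q1 32.5 turn [-0.1  0.1  0.1] then shift mm [2.9 0.7 0.8] pos [0.5549 0.354  0.2029] F [ 0.4  0.9 -0.2] open 0.0601 t 8.425
[[277.58008584 190.08694608]]
```

View pics/w3.png

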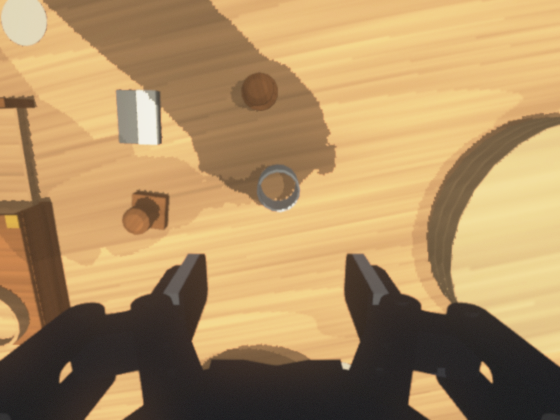

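```bash
python3 - <<'E'
from h import *
d=np.load('w3.npz'); P=(d['p'],d['R'])
im=cv2.imread('pics/w3.png'); 
cv2.imwrite('pics/w3z.png',np.hstack([cv2.resize(im[60:220,220:320],None,fx=4,fy=4,interpolation=2)[:600],cv2.resize(im[180:240,110:180],None,fx=5,fy=5,interpolation=2).repeat(1,0)[:300].__class__((600,350,3),im.dtype) if 0 else cv2.copyMakeBorder(cv2.resize(im[180:240,110:180],None,fx=5,fy=5,interpolation=2),0,300,0,0,0)]))
print(onz('wrist',[(278.5,188)],.036,P).round(4),onz('wrist',[(259,92),(138,219)],.042,P).round(4))
plan([0.5544,0.355,0.012],78.8)
E
```

```text
[[0.5527 0.3562 0.036 ]] [[0.468  0.3563 0.042 ]
 [0.5544 0.2239 0.042 ]]
jaw now 78.7 q6 43.8 q1 32.5 turn [-0.1  0.1  0.1] then shift mm [190.9   0.7   0.8] pos [0.5549 0.354  0.2029] F [ 0.4  0.9 -0.2] open 0.0601 t 8.425
```

View pics/w3z.png

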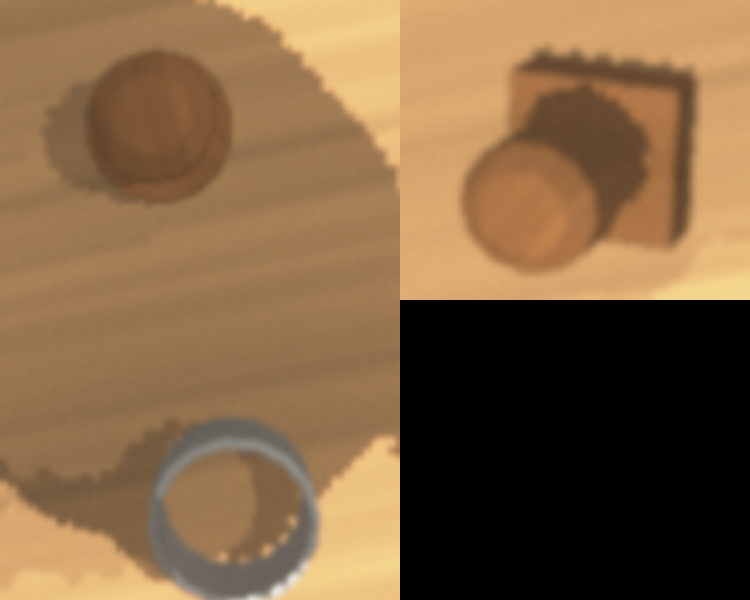

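>>> carry_out([
  [0,0,0,50,1.2,1.2,70],
  [0,0,0,50,0,0,70],
  [0,0,0,50,0,0,70],
  [0,0,0,30,0,0,70],
  [0,0,0,15,0,0,70],
  [0,0,0,0,0,0,70],
  [0,0,0,0,0,0,70],
])

```text
time: 9.3
ee_pos: [0.5546, 0.3569, 0.0088]
tcp_rot: [-46.2, 89.8, 32.6]
wrist_force: [-0.7, 0.3, -0.0]
opening: 0.06
```

```bash
python3 - <<'E'
from h import *
p,R,o=state()
im=vision.camera('wrist'); cv2.imwrite('pics/w4.png',im[:,:,::-1])
plan([0.554,0.3555,0.008],78.8)
E
```

```text
jaw now 78.8 q6 44.0 q1 32.8 turn [-0.   0.1  0.1] then shift mm [ 0.8  0.4 -1.6] pos [0.5547 0.357  0.0088] F [0.5 0.2 1. ] open 0.0596 t 9.35
```

View pics/w4.png

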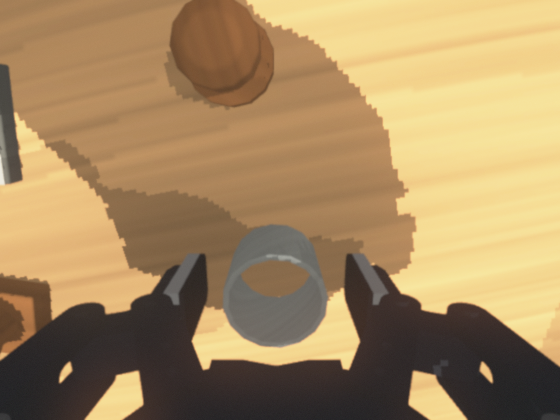

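>>> carry_out([
  [0,0,0,0,0.4,-1,40],
  [0,0,0,0,0,0,25],
  [0,0,0,0,0,0,25],
  [0,0,0,0,0,0,25],
  [0,0,0,0,0,0,25],
], squeeze=25)

```text
time: 9.98
ee_pos: [0.5536, 0.3559, 0.008]
tcp_rot: [-53.1, 89.9, 25.7]
wrist_force: [-1.2, -1.0, 6.6]
opening: 0.0385
```

>>> carry_out([
  [0,0,0,-10,0,0,25],
  [0,0,0,-40,0,0,25],
  [0,0,0,-50,0,0,25],
  [0,0,0,-20,0,0,25],
  [0,0,0,0,0,0,25],
  [0,0,0,0,0,0,25],
])

```text
time: 10.72
ee_pos: [0.5527, 0.3554, 0.1254]
tcp_rot: [133.4, 89.9, -147.8]
wrist_force: [-0.5, 0.8, -0.6]
opening: 0.0385
```

```bash
python3 - <<'E'
from h import *
p,R,o=state()
im=vision.camera('wrist'); cv2.imwrite('pics/w5.png',im[:,:,::-1])
plan([0.4694,0.0753,0.02],78.8)
E
```

```text
jaw now 78.8 q6 43.9 q1 32.7 turn [-0.  -0.1 -0.1] then shift mm [ 105.    27.2 -290.8] pos [0.5525 0.3553 0.125 ] F [-0.3  0.2 -1.2] open 0.0386 t 10.775
```

View pics/w5.png

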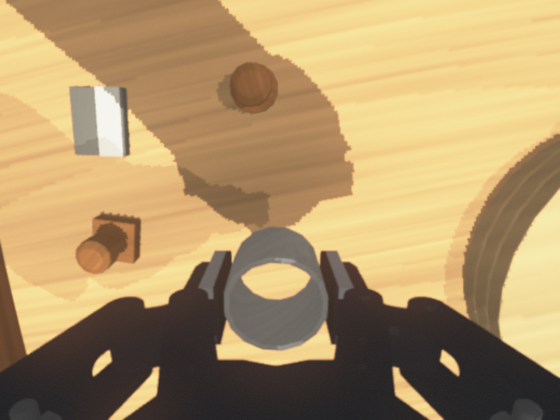

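>>> carry_out([
  [0,0,0,0,4,-48,25],
  [0,0,0,0,5,-48,25],
  [0,0,0,0,5,-48,25],
  [0,0,0,0,5,-48,25],
  [0,0,0,0,5,-48,25],
  [0,0,0,0,3.2,-50.8,25],
  [0,0,0,40,0,0,25],
  [0,0,0,30,0,0,25],
  [0,0,0,15,0,0,25],
  [0,0,0,0,0,0,25],
  [0,0,0,0,0,0,25],
])

```text
time: 12.15
ee_pos: [0.4704, 0.0759, 0.0426]
tcp_rot: [-72.6, 89.9, 6.2]
wrist_force: [0.3, 0.3, 0.4]
opening: 0.0382
```

```bash
python3 - <<'E'
from h import *
p,R,o=state()
im=vision.camera('wrist'); cv2.imwrite('pics/w6.png',im[:,:,::-1])
plan([0.4694,0.0753,0.018],78.8)
E
```

```text
jaw now 78.8 q6 20.4 q1 9.2 turn [0.  0.  0.1] then shift mm [24.8  1.1 -0.8] pos [0.4706 0.0759 0.0428] F [ 0.8  0.7 -0.8] open 0.0383 t 12.2
```

View pics/w6.png

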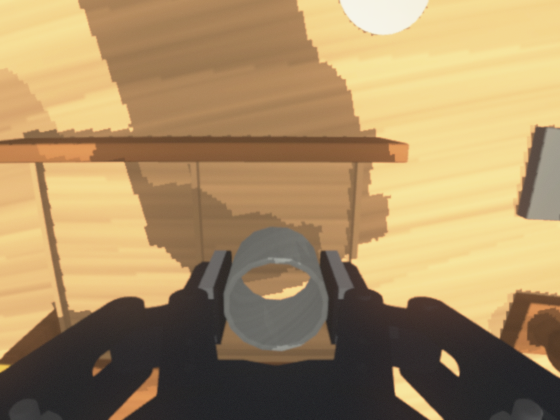

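>>> carry_out([
  [0,0,0,12,1,-1,25],
  [0,0,0,8,0,0,25],
  [0,0,0,3,0,0,25],
  [0,0,0,2,0,0,25],
  [0,0,0,1,0,0,25],
  [0,0,0,0,0,0,25],
])

```text
time: 12.95
ee_pos: [0.4695, 0.0747, 0.0169]
tcp_rot: [-90.7, 89.9, -11.9]
wrist_force: [-1.7, -2.8, 7.1]
opening: 0.0391
```

>>> carry_out([
  [0,0,0,-0.5,0,0,52],
  [0,0,0,0,0,0,60],
  [0,0,0,0,0,0,64],
  [0,0,0,0,0,0,64],
  [0,0,0,-20,0,0,64],
  [0,0,0,-50,0,0,64],
  [0,0,0,-60,0,0,64],
  [0,0,0,-50,0,0,64],
  [0,0,0,0,0,0,64],
])

```text
time: 14.08
ee_pos: [0.4703, 0.0751, 0.2003]
tcp_rot: [-69.6, 89.6, 9.2]
wrist_force: [0.5, 0.3, -1.2]
opening: 0.0545
```

```bash
python3 - <<'E'
from h import *
p,R,o=state()
im=vision.camera('wrist'); cv2.imwrite('pics/w7.png',im[:,:,::-1])
plan([0.4632,-0.347,0.2],63.8)
E
```

```text
jaw now 78.8 q6 20.3 q1 9.1 turn [15.   0.1  0.2] then shift mm [  -2.2 -180.6 -381.5] pos [0.4696 0.075  0.1978] F [ 0.4 -0.1 -1.2] open 0.0545 t 14.125
```

View pics/w7.png

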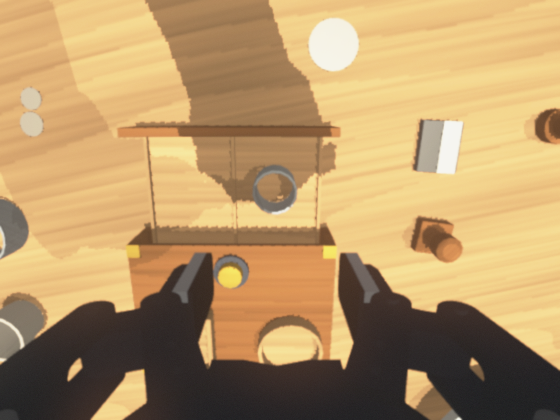

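>>> carry_out([
  [7.5,0,0,0,0,0,64],
  [7.5,0,0,0,0,0,70],
  [0,0,0,0,-22.6,-47.7,70],
  [0,0,0,0,-22.6,-47.7,70],
  [0,0,0,0,-22.6,-47.7,70],
  [0,0,0,0,-22.6,-47.7,70],
  [0,0,0,0,-22.6,-47.7,70],
  [0,0,0,0,-22.6,-47.7,70],
  [0,0,0,0,-22.6,-47.7,70],
  [0,0,0,0,-22.6,-47.7,70],
  [0,0,0,0,0,0,70],
  [0,0,0,0,0,0,70],
])

```text
time: 15.62
ee_pos: [0.4619, -0.3469, 0.1947]
tcp_rot: [73.9, 89.9, 137.7]
wrist_force: [0.8, 0.3, 0.1]
opening: 0.0602
```

```bash
python3 - <<'E'
from h import *
p,R,o=state()
im=vision.camera('wrist'); cv2.imwrite('pics/w8.png',im[:,:,::-1])
cv2.imwrite('pics/w8z.png',cv2.resize(im[140:240,220:340,::-1],None,fx=6,fy=6,interpolation=2))
plan([0.4632,-0.347,0.2],63.8)
np.savez('w8.npz',p=p,R=R)
E
```

```text
jaw now 63.8 q6 -10.7 q1 -36.9 turn [ 0.   0.  -0.1] then shift mm [-4.8 -1.1 -0. ] pos [ 0.4622 -0.3465  0.1952] F [ 0.6  0.1 -0.3] open 0.0598 t 15.675
```

View pics/w8.png

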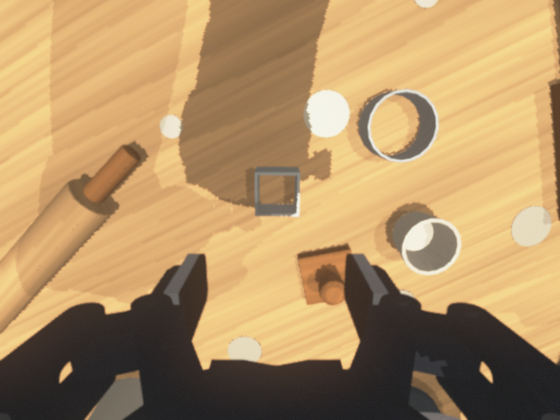

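View pics/w8z.png

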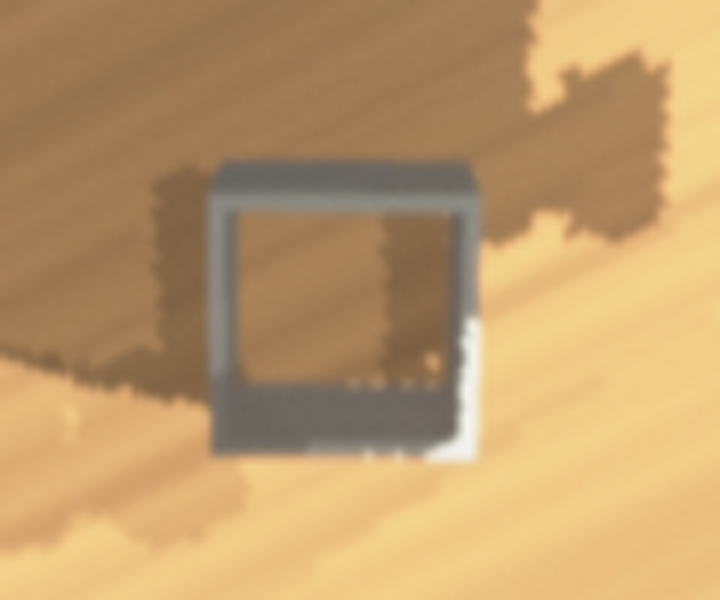

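```bash
python3 - <<'E'
from h import *
d=np.load('w8.npz'); P=(d['p'],d['R'])
c=onz('wrist',[(277,193.8)],.036,P)[0]; print(c)
plan([*c[:2],0.008],63.8)
E
```

```text
[ 0.4627881  -0.34712258  0.036     ]
jaw now 63.8 q6 -10.7 q1 -36.9 turn [ 0.   0.  -0.1] then shift mm [187.2  -0.8  -0.3] pos [ 0.4622 -0.3465  0.1952] F [ 0.6  0.1 -0.3] open 0.0598 t 15.675
```

>>> carry_out([
  [0,0,0,50,-0.8,0,70],
  [0,0,0,50,0,0,70],
  [0,0,0,50,0,0,70],
  [0,0,0,27,0,0,70],
  [0,0,0,10,0,0,70],
  [0,0,0,0,0,0,70],
  [0,0,0,0,0,0,70],
])

```text
time: 16.55
ee_pos: [0.464, -0.348, 0.0109]
tcp_rot: [-100.5, 89.9, -36.7]
wrist_force: [-0.3, -0.4, -1.1]
opening: 0.0596
```

>>> carry_out([
  [0,0,0,0,0,0,40],
  [0,0,0,0,0,0,25],
  [0,0,0,0,0,0,25],
  [0,0,0,0,0,0,25],
  [0,0,0,0,0,0,25],
], squeeze=25)

```text
time: 17.18
ee_pos: [0.4637, -0.3481, 0.0105]
tcp_rot: [-94.3, 89.9, -30.5]
wrist_force: [-0.7, 1.2, 6.2]
opening: 0.0396
```

>>> carry_out([
  [0,0,0,-10,0,0,25],
  [0,0,0,-40,0,0,25],
  [0,0,0,-50,0,0,25],
  [0,0,0,-20,0,0,25],
  [0,0,0,0,0,0,25],
  [0,0,0,0,0,0,25],
])

```text
time: 17.92
ee_pos: [0.4627, -0.3474, 0.128]
tcp_rot: [80.2, 89.9, 144.0]
wrist_force: [-0.5, -0.3, -1.3]
opening: 0.0399
```

```bash
python3 - <<'E'
from h import *
p,R,o=state()
im=vision.camera('wrist'); cv2.imwrite('pics/w9.png',im[:,:,::-1])
plan([0.4538,-0.005,0.017],78.8)
E
```

```text
jaw now 63.8 q6 -10.7 q1 -36.9 turn [-15.    0.   -0.1] then shift mm [110.7  75.1 334.1] pos [ 0.4626 -0.3473  0.1277] F [-0.2 -0.3 -0.4] open 0.0397 t 17.975
```

View pics/w9.png

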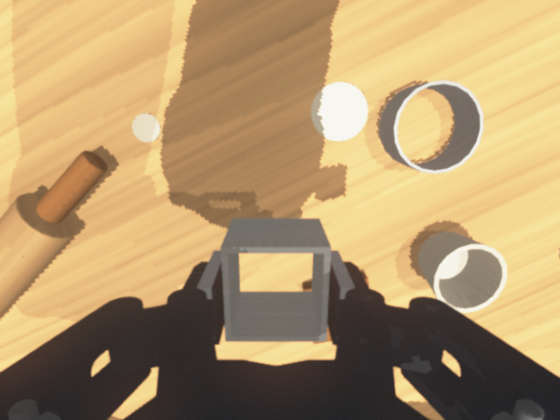

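>>> carry_out([
  [-7.5,0,0,0,0,0,25],
  [-7.5,0,0,0,0,0,25],
  [0,0,0,0,12,56,25],
  [0,0,0,0,13,56,25],
  [0,0,0,0,13,56,25],
  [0,0,0,0,13,56,25],
  [0,0,0,0,12,55,25],
  [0,0,0,0,12,55,25],
  [0,0,0,40,0,0,25],
  [0,0,0,40,0,0,25],
  [0,0,0,0,0,0,25],
  [0,0,0,0,0,0,25],
])

```text
time: 19.48
ee_pos: [0.4547, -0.0057, 0.05]
tcp_rot: [-91.7, 90.0, -13.0]
wrist_force: [0.5, -0.1, -0.4]
opening: 0.0395
```

```bash
python3 - <<'E'
from h import *
p,R,o=state()
im=vision.camera('wrist'); cv2.imwrite('pics/w10.png',im[:,:,::-1])
plan([0.4538,-0.005,0.0195],78.8)
E
```

```text
jaw now 78.8 q6 10.5 q1 -0.7 turn [-0.   0.   0.1] then shift mm [31.1  1.5  0.4] pos [ 0.4552 -0.0057  0.0506] F [ 0.5  0.2 -0.7] open 0.0394 t 19.525
```

View pics/w10.png

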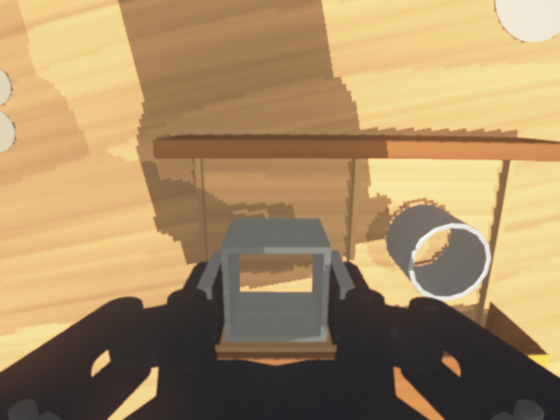

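>>> carry_out([
  [0,0,0,16,1.2,0.4,25],
  [0,0,0,9,0,0,25],
  [0,0,0,3,0,0,25],
  [0,0,0,2,0,0,25],
  [0,0,0,2,0,0,25],
  [0,0,0,0,0,0,25],
])

```text
time: 20.27
ee_pos: [0.455, -0.0052, 0.0194]
tcp_rot: [-90.7, 89.8, -11.9]
wrist_force: [-1.6, -2.5, 12.1]
opening: 0.0398
```

>>> carry_out([
  [0,0,0,-0.5,0,0,52],
  [0,0,0,0,0,0,60],
  [0,0,0,0,0,0,64],
  [0,0,0,0,0,0,64],
  [0,0,0,-20,0,0,64],
  [0,0,0,-50,0,0,64],
  [0,0,0,-60,0,0,64],
  [0,0,0,-50,0,0,64],
  [0,0,0,0,0,0,64],
])

```text
time: 21.4
ee_pos: [0.4549, -0.0049, 0.2017]
tcp_rot: [-79.3, 89.6, -0.5]
wrist_force: [0.2, 0.4, -1.2]
opening: 0.0547
```

```bash
python3 - <<'E'
from h import *
p,R,o=state()
im=vision.camera('wrist'); cv2.imwrite('pics/w11.png',im[:,:,::-1])
plan([0.466,0.3555,0.2],78.8)
E
```

```text
jaw now 78.8 q6 10.6 q1 -0.6 turn [-0.   0.   0.2] then shift mm [ -0.8  58.4 355.8] pos [ 0.4542 -0.0049  0.1992] F [-0.7 -0.8 -0.7] open 0.0547 t 21.45
```

View pics/w11.png

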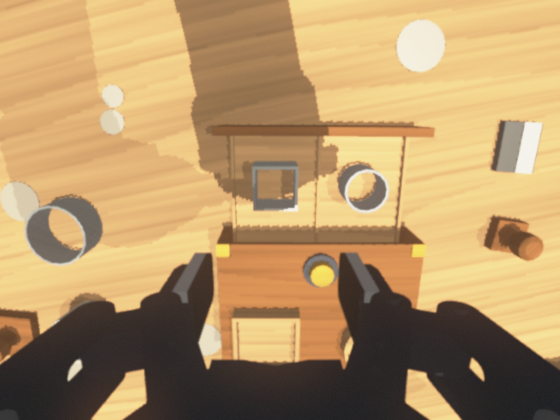

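>>> carry_out([
  [0,0,0,0,8,50,60],
  [0,0,0,0,8.4,51,60],
  [0,0,0,0,8.4,51,60],
  [0,0,0,0,8.4,51,60],
  [0,0,0,0,8.4,51,60],
  [0,0,0,0,8.4,51,60],
  [0,0,0,0,8.4,51,60],
  [0,0,0,0,0,0,60],
  [0,0,0,0,0,0,60],
])

```text
time: 22.58
ee_pos: [0.4648, 0.3553, 0.1962]
tcp_rot: [142.7, 89.9, -138.4]
wrist_force: [0.0, 0.1, 0.3]
opening: 0.0514
```

```bash
python3 - <<'E'
from h import *
p,R,o=state()
im=vision.camera('wrist'); cv2.imwrite('pics/w12.png',im[:,:,::-1])
cv2.imwrite('pics/w12z.png',cv2.resize(im[140:240,220:340,::-1],None,fx=6,fy=6,interpolation=2))
plan([0.466,0.3555,0.02],78.8)
np.savez('w12.npz',p=p,R=R)
E
```

```text
jaw now 78.8 q6 48.6 q1 37.3 turn [-0.  -0.1 -0.1] then shift mm [176.8  -0.8   0.8] pos [0.4651 0.3548 0.1968] F [-0.2  0.1 -0.7] open 0.0513 t 22.625
```

View pics/w12.png

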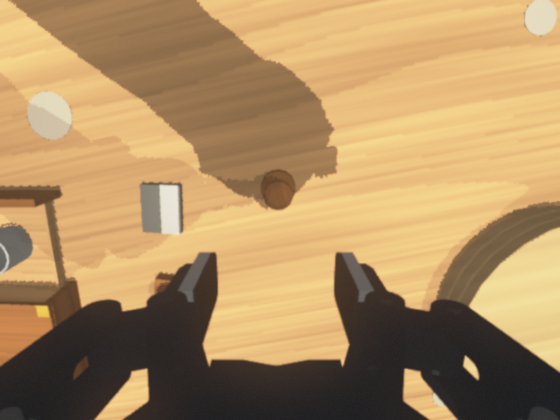

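View pics/w12z.png

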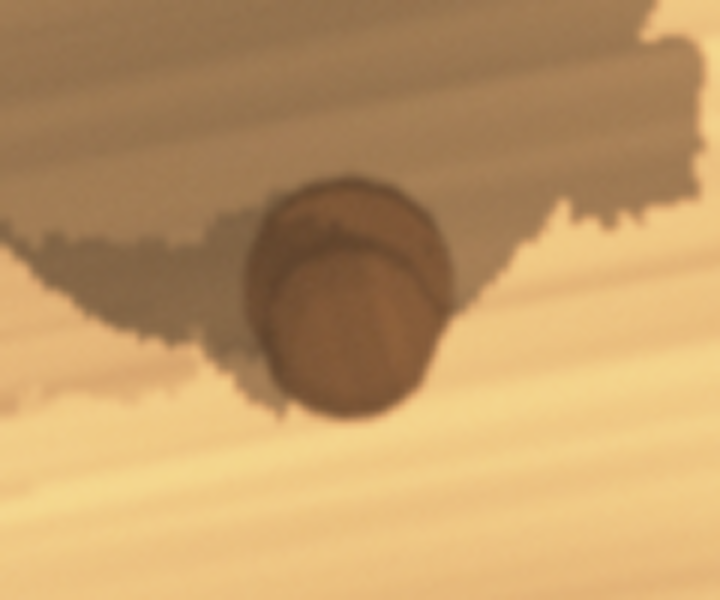

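```bash
python3 - <<'E'
from h import *
d=np.load('w12.npz'); P=(d['p'],d['R'])
c=onz('wrist',[(278.2,194.8)],.042,P)[0]; print(c)
plan([*c[:2],0.019],78.8)
E
```

```text
[0.46556784 0.35607576 0.042     ]
jaw now 78.8 q6 48.6 q1 37.3 turn [-0.  -0.1 -0.1] then shift mm [177.8  -0.3   1.3] pos [0.4651 0.3548 0.1968] F [-0.2  0.1 -0.7] open 0.0513 t 22.625
```

>>> carry_out([
  [0,0,0,50,0,1.3,60],
  [0,0,0,50,0,0,60],
  [0,0,0,50,0,0,60],
  [0,0,0,20,0,0,60],
  [0,0,0,10,0,0,60],
  [0,0,0,0,0,0,60],
  [0,0,0,0,0,0,60],
])

```text
time: 23.5
ee_pos: [0.4663, 0.3572, 0.0191]
tcp_rot: [-41.1, 89.9, 37.6]
wrist_force: [0.1, -0.2, -0.2]
opening: 0.0513
```

>>> carry_out([
  [0,0,0,0,0,0,30],
  [0,0,0,0,0,0,10],
  [0,0,0,0,0,0,10],
  [0,0,0,0,0,0,10],
  [0,0,0,0,0,0,10],
  [0,0,0,0,0,0,10],
], squeeze=30)

```text
time: 24.25
ee_pos: [0.466, 0.3572, 0.0186]
tcp_rot: [-47.8, 89.9, 31.0]
wrist_force: [-1.0, -1.2, 6.8]
opening: 0.0247
```

>>> carry_out([
  [0,0,0,-10,0,0,10],
  [0,0,0,-40,0,0,10],
  [0,0,0,-50,0,0,10],
  [0,0,0,-40,0,0,10],
  [0,0,0,0,0,0,10],
  [0,0,0,0,0,0,10],
])

```text
time: 25.0
ee_pos: [0.4654, 0.3569, 0.1572]
tcp_rot: [136.1, 90.0, -145.1]
wrist_force: [-0.4, 0.2, -1.2]
opening: 0.0249
```

```bash
python3 - <<'E'
from h import *
p,R,o=state()
im=vision.camera('wrist'); cv2.imwrite('pics/w13.png',im[:,:,::-1])
plan([0.6177,0.0588,0.125],78.8)
E
```

```text
jaw now 78.8 q6 48.7 q1 37.5 turn [-0.  -0.1 -0.1] then shift mm [  31.6 -207.5 -262.6] pos [0.4651 0.3567 0.1566] F [ 0.   0.  -1.2] open 0.0247 t 25.05
```

View pics/w13.png

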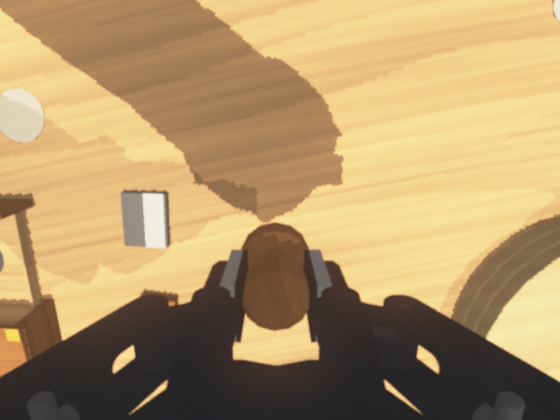

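>>> carry_out([
  [0,0,0,0,-34,-44,10],
  [0,0,0,0,-34,-44,10],
  [0,0,0,0,-34,-44,10],
  [0,0,0,0,-34,-44,10],
  [0,0,0,0,-35,-43,10],
  [0,0,0,0,-36.5,-43.6,10],
  [0,0,0,40,0,0,10],
  [0,0,0,0,0,0,10],
  [0,0,0,0,0,0,10],
])

```text
time: 26.18
ee_pos: [0.6177, 0.0596, 0.1181]
tcp_rot: [98.2, 90.0, 177.0]
wrist_force: [-0.1, -0.5, -0.8]
opening: 0.0247
```

```bash
python3 - <<'E'
from h import *
p,R,o=state()
im=vision.camera('wrist'); cv2.imwrite('pics/w14.png',im[:,:,::-1])
plan([0.6177,0.0588,0.0746],78.8)
np.savez('w14.npz',p=p,R=R)
im=vision.camera('scene'); cv2.imwrite('pics/s14.png',cv2.resize(im[160:290,200:400,::-1],None,fx=4,fy=4,interpolation=2))
E
```

```text
jaw now 78.9 q6 16.7 q1 5.5 turn [0.1 0.  0.1] then shift mm [44.3  0.2 -1. ] pos [0.6181 0.0598 0.1189] F [ 0.7 -0.7  0. ] open 0.0247 t 26.225
```

View pics/w14.png

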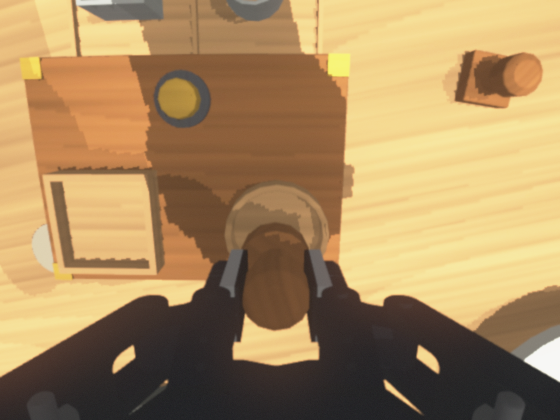

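View pics/s14.png

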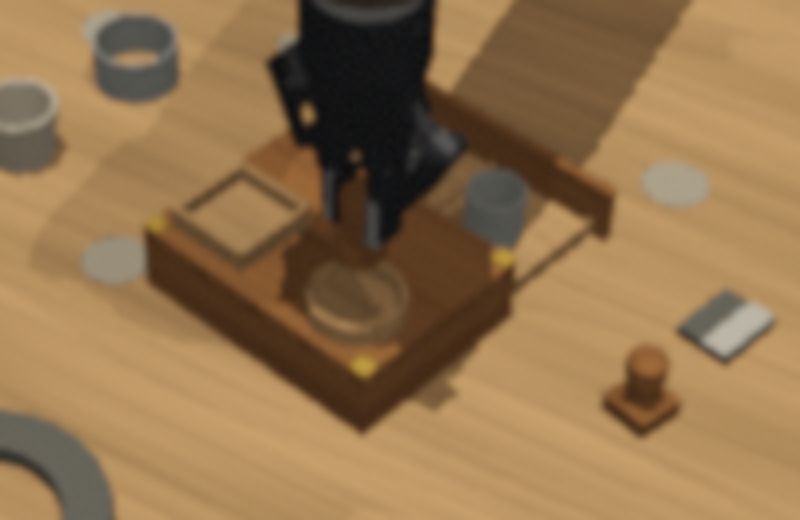

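```bash
python3 - <<'E'
from h import *
d=np.load('w14.npz'); P=(d['p'],d['R'])
ex=np.array([.981,-.194,0])
a=onz('wrist',[(277,183),(225,228),(328,228)],.068,P); print(a.round(4),(a[0]+.031*ex).round(4))
b=onz('wrist',[(43,174),(157,170),(160,273)],.068,P); print(b.round(4),((b[0]+b[2])/2).round(4),np.linalg.norm(b[0]-b[1]),np.linalg.norm(b[2]-b[1]))
E
```

```text
[[0.5884 0.0652 0.068 ]
 [0.6087 0.0302 0.068 ]
 [0.6204 0.0893 0.068 ]] [0.6188 0.0592 0.068 ]
[[ 5.566e-01 -6.600e-02  6.800e-02]
 [ 5.679e-01  4.000e-04  6.800e-02]
 [ 6.292e-01 -1.580e-02  6.800e-02]] [ 0.5929 -0.0409  0.068 ] 0.06737679648177439 0.06342398566597003
```

>>> carry_out([
  [0,0,0,20,0,-0.5,10],
  [0,0,0,15,0,0,10],
  [0,0,0,5,0,0,10],
  [0,0,0,2,0,0,10],
  [0,0,0,2,0,0,10],
  [0,0,0,1,0,0,10],
  [0,0,0,0,0,0,10],
])

```text
time: 27.15
ee_pos: [0.6186, 0.0585, 0.0747]
tcp_rot: [-74.9, 89.9, 3.9]
wrist_force: [-2.5, -0.7, 8.2]
opening: 0.025
```

Contact on the dish floor at the expected height; release.

>>> carry_out([
  [0,0,0,-0.5,0,0,36],
  [0,0,0,0,0,0,46],
  [0,0,0,0,0,0,54],
  [0,0,0,0,0,0,54],
  [0,0,0,-20,0,0,54],
  [0,0,0,-50,0,0,54],
  [0,0,0,-50,0,0,54],
  [0,0,0,-30,20,0,60],
  [0,0,0,0,0,0,60],
])

```text
time: 28.28
ee_pos: [0.5987, 0.0627, 0.2264]
tcp_rot: [-72.2, 89.7, 6.6]
wrist_force: [0.0, -0.1, -0.2]
opening: 0.0515
```

```bash
python3 - <<'E'
from h import *
p,R,o=state()
im=vision.camera('wrist'); cv2.imwrite('pics/w15.png',im[:,:,::-1])
plan([0.555,0.2235,0.2],71)
E
```

```text
jaw now 78.8 q6 17.2 q1 6.0 turn [7.8 0.  0.1] then shift mm [ 24.2  93.7 138. ] pos [0.5987 0.0626 0.2242] F [-0.2 -0.6 -0.9] open 0.0514 t 28.325
```

View pics/w15.png

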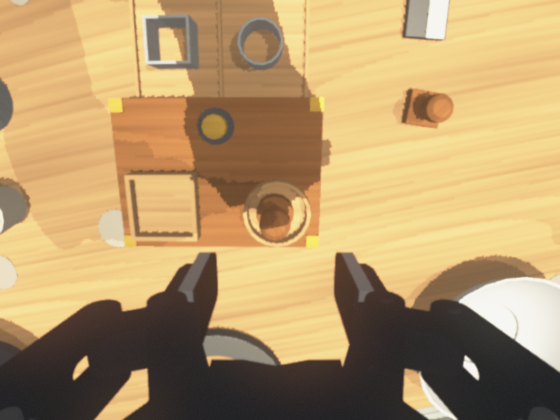

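>>> carry_out([
  [7.8,0,0,0,0,0,60],
  [0,0,0,0,31,46,60],
  [0,0,0,0,31,46,60],
  [0,0,0,24,31.7,46,60],
  [0,0,0,0,0,0,60],
  [0,0,0,0,0,0,60],
  [0,0,0,0,0,0,60],
])

```text
time: 29.2
ee_pos: [0.5552, 0.2224, 0.1992]
tcp_rot: [-137.2, 90.0, -66.3]
wrist_force: [0.7, 0.1, -0.1]
opening: 0.0509
```

```bash
python3 - <<'E'
from h import *
p,R,o=state()
im=vision.camera('wrist'); cv2.imwrite('pics/w16.png',cv2.resize(im[140:240,220:340,::-1],None,fx=6,fy=6,interpolation=2))
plan([0.555,0.2235,0.019],71)
np.savez('w16.npz',p=p,R=R)
E
```

```text
jaw now 70.9 q6 40.9 q1 21.8 turn [-0.1  0.   0. ] then shift mm [180.4   0.7   1. ] pos [0.5553 0.2223 0.1994] F [0.2 0.3 0.7] open 0.0511 t 29.25
```

View pics/w16.png

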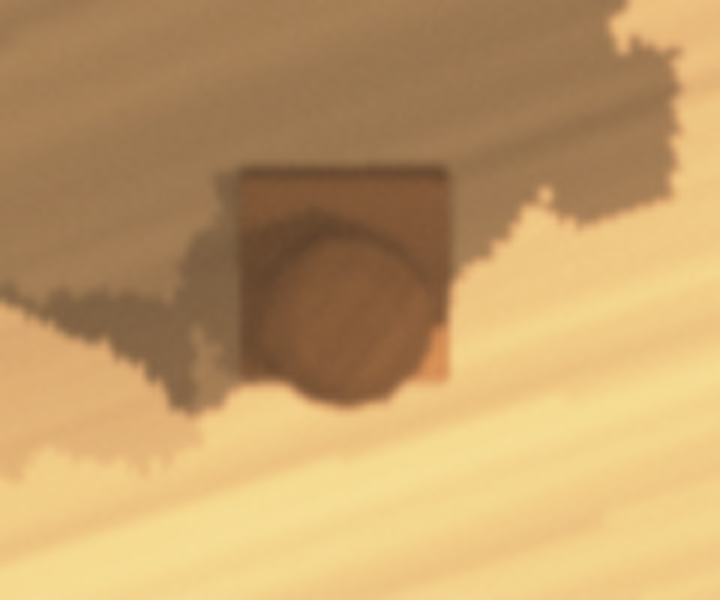

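```bash
python3 - <<'E'
from h import *
d=np.load('w16.npz'); P=(d['p'],d['R'])
c=onz('wrist',[(277.1,192.8)],.042,P)[0]; print(c)
plan([*c[:2],0.019],71)
E
```

```text
[0.55516215 0.22260044 0.042     ]
jaw now 70.9 q6 40.9 q1 21.8 turn [-0.1  0.   0. ] then shift mm [180.4   0.2   0.2] pos [0.5553 0.2223 0.1994] F [0.2 0.3 0.7] open 0.0511 t 29.25
```

>>> carry_out([
  [0,0,0,50,0,0,60],
  [0,0,0,50,0,0,60],
  [0,0,0,50,0,0,60],
  [0,0,0,20,0,0,60],
  [0,0,0,11,0,0,60],
  [0,0,0,0,0,0,60],
  [0,0,0,0,0,0,60],
])

```text
time: 30.12
ee_pos: [0.5556, 0.2235, 0.0197]
tcp_rot: [-48.6, 89.9, 22.3]
wrist_force: [0.8, -0.1, 0.6]
opening: 0.0513
```

>>> carry_out([
  [0,0,0,0,0,0,30],
  [0,0,0,0,0,0,10],
  [0,0,0,0,0,0,10],
  [0,0,0,0,0,0,10],
  [0,0,0,0,0,0,10],
  [0,0,0,0,0,0,10],
], squeeze=30)

```text
time: 30.88
ee_pos: [0.5553, 0.2237, 0.0192]
tcp_rot: [-49.8, 89.9, 21.2]
wrist_force: [0.2, 0.5, 6.3]
opening: 0.0245
```

>>> carry_out([
  [0,0,0,-10,0,0,10],
  [0,0,0,-40,0,0,10],
  [0,0,0,-50,0,0,10],
  [0,0,0,-50,0,0,10],
  [0,0,0,-20,0,0,10],
  [-7.8,0,0,0,0,0,10],
  [0,0,0,0,0,0,10],
  [0,0,0,0,0,0,10],
])

```text
time: 31.88
ee_pos: [0.5545, 0.2233, 0.1879]
tcp_rot: [124.4, 90.0, -156.9]
wrist_force: [-0.1, 0.0, -0.9]
opening: 0.0246
```

```bash
python3 - <<'E'
from h import *
p,R,o=state()
im=vision.camera('wrist'); cv2.imwrite('pics/w17.png',im[:,:,::-1])
plan([0.5927,-0.0418,0.075],78.8)
E
```

```text
jaw now 78.7 q6 33.3 q1 21.9 turn [-0.1 -0.  -0. ] then shift mm [ 112.8  -89.  -252.7] pos [0.5545 0.2234 0.1878] F [-0.3 -0.2 -2. ] open 0.0249 t 31.925
```

View pics/w17.png

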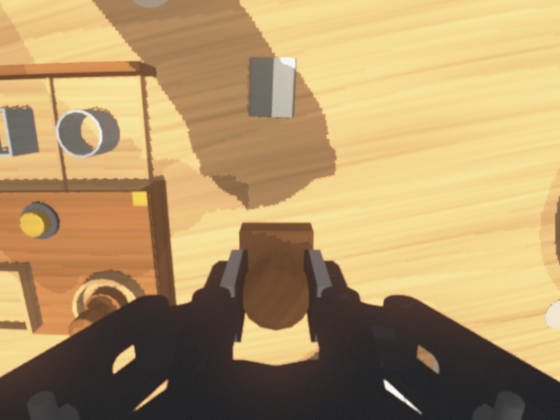

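>>> carry_out([
  [0,0,0,0,-17.8,-50.5,10],
  [0,0,0,0,-17.8,-50.5,10],
  [0,0,0,0,-17.8,-50.5,10],
  [0,0,0,0,-17.8,-50.5,10],
  [0,0,0,0,-17.8,-50.7,10],
  [0,0,0,35,0,0,10],
  [0,0,0,35,0,0,10],
  [0,0,0,0,0,0,10],
  [0,0,0,0,0,0,10],
])

```text
time: 33.05
ee_pos: [0.5932, -0.0417, 0.1196]
tcp_rot: [-83.8, 89.9, -5.1]
wrist_force: [0.3, 0.4, 0.5]
opening: 0.0245
```

```bash
python3 - <<'E'
from h import *
p,R,o=state()
im=vision.camera('wrist'); cv2.imwrite('pics/w18.png',im[:,:,::-1])
plan([0.5927,-0.0418,0.075],78.8)
np.savez('w18.npz',p=p,R=R)
E
```

```text
jaw now 78.8 q6 7.2 q1 -4.0 turn [-0.   0.   0.1] then shift mm [45.   0.8 -0.4] pos [ 0.5936 -0.0416  0.12  ] F [ 0.5  0.9 -0.7] open 0.0245 t 33.1
```

View pics/w18.png

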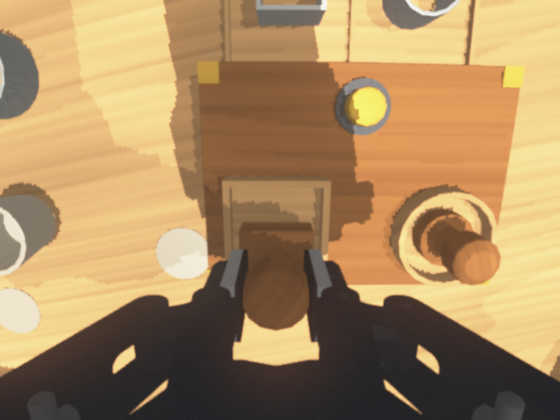

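```bash
python3 - <<'E'
from h import *
d=np.load('w18.npz'); P=(d['p'],d['R'])
ex=np.array([.981,-.194,0])
a=onz('wrist',[(276,180.5),(222,180),(330.5,181)],.068,P); print(a.round(4),(a[0]+.031*ex).round(4))
E
```

```text
[[ 0.5628 -0.0363  0.068 ]
 [ 0.5565 -0.0663  0.068 ]
 [ 0.5691 -0.006   0.068 ]] [ 0.5932 -0.0423  0.068 ]
```

>>> carry_out([
  [0,0,0,20,0.6,-0.3,10],
  [0,0,0,15,0,0,10],
  [0,0,0,5,0,0,10],
  [0,0,0,2,0,0,10],
  [0,0,0,2,0,0,10],
  [0,0,0,1.5,0,0,10],
  [0,0,0,0,0,0,10],
])

```text
time: 33.98
ee_pos: [0.5929, -0.0418, 0.0752]
tcp_rot: [-78.6, 89.8, 0.2]
wrist_force: [-4.7, 1.5, 10.5]
opening: 0.0244
```

>>> carry_out([
  [0,0,0,-0.5,0,0,36],
  [0,0,0,0,0,0,46],
  [0,0,0,0,0,0,54],
  [0,0,0,0,0,0,54],
  [0,0,0,-20,0,0,54],
  [0,0,0,-50,0,0,54],
  [0,0,0,-50,0,0,54],
  [0,0,0,-40,25,0,54],
  [0,0,0,-40,30,0,54],
  [0,0,0,0,0,0,54],
])

```text
time: 35.22
ee_pos: [0.5381, -0.031, 0.2774]
tcp_rot: [-82.3, 89.6, -3.5]
wrist_force: [-0.5, 0.4, -0.0]
opening: 0.0465
```

```bash
python3 - <<'E'
from h import *
p,R,o=state()
im=vision.camera('wrist'); cv2.imwrite('pics/w19.png',im[:,:,::-1])
plan([0.3,-0.4,0.3],78.8)
E
```

```text
jaw now 78.8 q6 7.9 q1 -3.3 turn [0.  0.  0.2] then shift mm [ -25.1  162.3 -408.1] pos [ 0.5385 -0.0312  0.2749] F [ 0.4  0.3 -0.2] open 0.0459 t 35.275
```

View pics/w19.png

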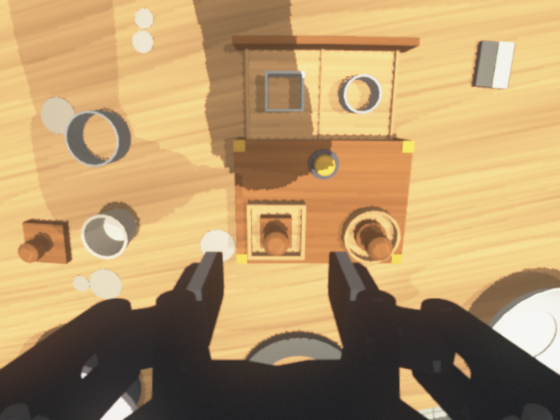

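All four in place. I'll move the arm clear to the side and check with the top camera.

>>> carry_out([
  [0,0,0,-3,20,-50,54],
  [0,0,0,-3,20,-50,54],
  [0,0,0,-3,20,-50,54],
  [0,0,0,-3,20,-50,54],
  [0,0,0,-3,20,-50,54],
  [0,0,0,-3,20,-50,54],
  [0,0,0,-3,20,-50,54],
  [0,0,0,0,10,-30,54],
  [0,0,0,0,0,0,54],
  [0,0,0,0,0,0,54],
])

```text
time: 36.52
ee_pos: [0.3175, -0.3747, 0.2931]
tcp_rot: [44.5, 89.9, 123.3]
wrist_force: [-0.2, 0.3, -0.7]
opening: 0.0461
```

```bash
python3 - <<'E'
from h import *
im=vision.camera('top')
cv2.imwrite('pics/t20.png',cv2.resize(im[150:260,190:340,::-1],None,fx=5,fy=5,interpolation=2)); cv2.imwrite('pics/t20f.png',im[:,:,::-1])
im=vision.camera('scene'); cv2.imwrite('pics/s20.png',im[:,:,::-1])
ez=lambda uv,z:onz('top',[uv],z)[0].round(4)
E
```

```text
(no output)
```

View pics/t20.png

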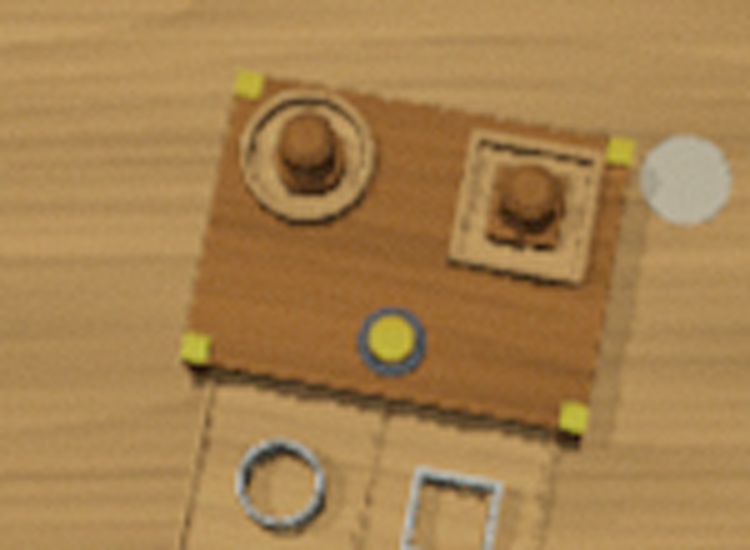

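View pics/t20f.png

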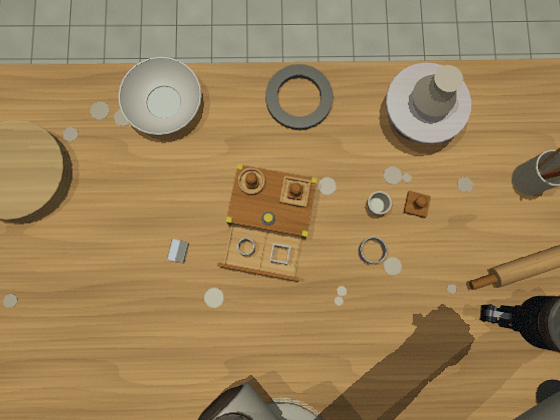

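View pics/s20.png

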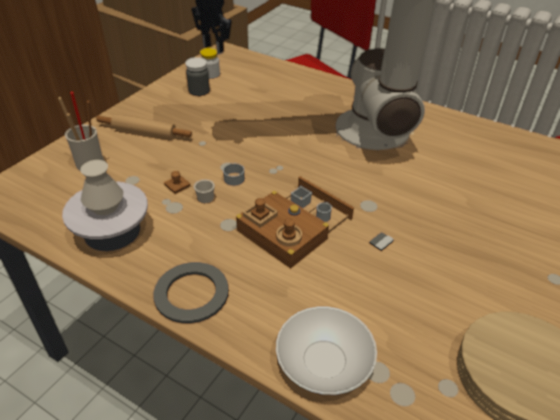

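```bash
python3 - <<'E'
from h import *
from workcell import job_done
print(onz('top',[(220,265),(298.5,278.5)],.044).mean(0).round(4))
job_done()
E
```

```text
[0.4102 0.0427 0.044 ]
the job is handed in; nothing more can be done
```

The job is done and handed in after about 36.6 s of the 115 s, with all four small tools put away in the order asked.

- **Catch and drawer:** I pressed the catch about 6.7 mm at roughly 4.5 N, and the drawer sprang out.
- **Cutters:** The round cutter stands in the left compartment and the square cutter in the right, turned parallel to the drawer.
- **Stamps:** The round stamp stands in the round dish and the square stamp in the square dish, lined up with it.

In the last top, scene and wrist pictures all four tools stand upright where they belong. The large stamp and large cutter have not moved, and the arm is well clear.

The drawer front measured (0.410, 0.043) at the end. That is within about 3 mm of the fully open point I worked out, (0.411, 0.045).

The highest wrist force I read was about 12 N, while setting down a cutter. One small disagreement: the fingers read 38.5 mm on the 40 mm round cutter and 24.5 mm on the 26 mm stamp knobs, but all the grips held.

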